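# Lay out a small cabinet door frame for dowelling

### The arm

A 6-joint arm with a two-finger parallel gripper is mounted at the origin on the work surface. World frame = base frame: x ahead of the robot, y to its left, z up, the work surface at z = 0. Lengths are in m, angles in rad, forces in N, time in s.
With the tool pointing down it reaches from about 0.4 to 0.825 m from the base axis. Payload 7 kg.
Tool frame: the origin (TCP) lies at the very end of the fingers, on their centre line; the grasp point (between the pads) lies 19 mm behind it; x points along the fingers, y is the direction in which the jaws open and shut, and the axes are right-handed (so a half turn about x gives the same grasp; the last joint's range is limited). The gripper opens to 88 mm and grips with 3 to 60 N. Pads are 19 mm wide; open, the fingers measure 130 mm over their backs; the gripper's body (78 mm by 193 mm) begins 47 mm behind the grasp point.
Start: joints at [-0.846, 0.359, 0.012, 0, -1.224, -0.288], TCP at [0.286, -0.612, 0.227] pointing down, gripper open.
Joint ranges: [-3.07, 3.07], [-1.43, 2.12], [-1.02, 1.25], [-3.03, 1.67], [-3.05, -0], [-3.03, 3.03]. Speed limits (rad/s): [2.39, 2.39, 3.01, 3.14, 3.14, 3.14].

### API

Orientations are given as [roll, pitch, yaw] about the fixed x, y, z axes, in that order (R = Rz(yaw) Ry(pitch) Rx(roll)).
In Python, from station import arm gives the robot as it stands.
- The arm moves only by the shell command python3 -m inch 'ROWS' [OPENING] [FORCE]. ROWS is text: rows parted by semicolons, each of 6 numbers parted by spaces: the shift along the world's x, y, z in units of 30 mm (1.0 is 30 mm), then the turn, a rotation vector about the world's x, y, z in units of 5 degrees (1.0 is 5 degrees). In form: dx dy dz wx wy wz; .... A call has 1 to 12 rows; each row shifts and turns the commanded pose from where the row before left it; what a row does not reach is not made up. A row lasts 1/8 s, in which the tool goes at most 62.5 mm and 10.7 degrees, less where a joint would pass 70% of its speed; a pose out of reach is approached as far as the arm can. A call is refused whole if a number of a shift passes 1 or a number of a turn 1, either way. A call with a gripper value outside its range is refused whole. OPENING is the opening, from 0 (shut) to 1 (fully open), set as the call begins (- or left out, the last holds). The fingers move at their own pace and stop on an object; FORCE is the grip in N (left out, the last holds). Time passes only in rows, so rows that do not move let the fingers close. It gives the time, the measured TCP pose, the force and the opening at its end, in the units of the state.
- arm.get_state(): the state, without advancing time (a new reading comes with each control period).
- arm.grab_frame(name): name is "scene" or "top" or "wrist"; returns a dict with "frame" (480x640x3 uint8, red, green, blue), "range_z" (480x640 float32, m along the optical axis (not along the pixel's ray), 0 where there is no reading), "mtx" (3x3 intrinsics, pixels), "pose" (4x4, takes a point from camera to world coordinates). Camera axes: x right, y up, looking along -z (the intrinsics and any distortion apply to the point x, -y, -z); pixel columns grow to the right and rows downward; lengths in m; the calibration is good to about 2 mm. A picture is of the moment at which its call begins.
- arm.job_done(): hands the job in, once; it reports no verdict.
Trained networks look in a picture, given as the dict that the camera call returned (one of the last four; its "shot" number tells which), for a name from the list of things; names that differ only in an ending like _2 or _b are one class to them, and where a whole thing is asked for, a point or a joint stands for the part that bears it (a point fixed in the world has none). Each returns a list of dicts, best first, with "confidence" (0 to 1); they miss things now and then, are a little off and sometimes report something else, mostly with a low value. They report only what shows in the picture. A call takes as long as a camera call. They do not tell look-alikes from the thing itself.
- arm.search_frame(picture, target): "extent" ([centre column, centre row, width, height] as shares, 0 to 1, of the picture: columns of its width, rows of its height, round what is visible of it).
- arm.masks_of(picture, target): "mask" (480x640 bool, what is visible of it) and "extent" ([centre column, centre row, width, height] as shares, 0 to 1, of the picture: columns of its width, rows of its height, round what is visible of it).
- arm.place_of(picture, target): "position" ([column, row] as shares, 0 to 1, of the picture: columns of its width, rows of its height: a listed point, or the origin of a listed thing).
The state is a dict: "t": time; "q": joint angles; "qd": joint speeds; "joint_efforts": joint torques, N m; "eef_pos": TCP position; "ee_rot": TCP orientation; "force": force on the tool from outside, world axes, zero at the start; "moment": the same for the moment, N m; "width": finger opening in m.
Only numpy, scipy, OpenCV 4.12 (cv2) and the standard library are available. Lean on these libraries where they do the work, as an engineer would, in place of code of your own. Each camera call takes 0.05 s, during which the arm holds its last target. There are 200 camera calls.

### The job

Lay out the small cabinet door flat on the bench beside its hinge stile (the stile with two round hinge cups), which stays where it lies: its far long edge is the inside of the door, and the top of the door is its end on the robot's left. Lay the plain stile opposite and parallel to it with their ends level, and the three rails square between them: the wide one at the bottom and the arched one at the top, each with its straight outer edge level with the stile ends and the arch curving inward, and the narrow one midway along the stiles. Leave a gap of about 12 mm between every rail end and its stile so that the dowels can be fitted, and leave everything else on the bench where it is.

Things in the scene. Friction and masses are not known exactly. Their poses are not given: they have to be found in the camera images.
- hinge_stile: Hinge stile, already in position: a loose flat brown wooden bar, 40 wide (its x) x 240 long (its y) x 20 mm thick, with two round 26 mm steel-lined hinge cups in its upper face at y = +-80 mm. Origin at the centre of its underside, z up. Its +y end (robot's left) is the top of the door; its +x side (away from the robot) is the inside, where the rails and then the other stile go.
- lock_stile: Lock stile, to be moved: a bar of the same wood and size, 40 (x) x 240 (y) x 20 mm, with only one 7 mm knob hole, at its middle. Same either way round. Loose, 0.13 kg, flat. Origin at the centre of its underside. At yaw 0 its axes agree with the hinge stile's. Beside it, where a rail end meets it, the 12 mm gap is too narrow for a gripper finger.
- bottom_rail: Bottom rail, to be moved: the widest of the three short pieces of the same wood, a plain rectangle 100 long (x) x 56 wide (y) x 20 mm thick, about 0.08 kg, with two dark dowel holes in each end. Same either way round. Lying flat; origin at the centre of its underside. At yaw 0 its axes agree with the hinge stile's. 
- middle_rail: Middle rail, to be moved: the narrow one of the three short pieces of the same wood, a plain rectangle 100 long (x) x 26 wide (y) x 20 mm thick, about 0.04 kg, with two dark dowel holes in each end. Same either way round. Lying flat; origin at the centre of its underside. At yaw 0 its axes agree with the hinge stile's. 
- top_rail: Top rail, to be moved: the short piece with an arched edge, 100 long (x) x 20 mm thick, 0.05 kg, flat. Straight outer edge at y = +14 mm; arched inner edge at y = -14 mm at mid-length (28 mm wide) and y = -32 mm at the ends (46 mm wide). Origin on the underside at mid-length, in the middle of the narrow waist; grip there. In the door its +y points as the hinge stile's +y.
- dowel_box: Bystander, leave alone: small open plywood box of beech dowel pins, 60 (x) x 90 (y) x 30 mm high, loose. Origin at the centre of its underside.
- folding_rule: Bystander, leave alone: yellow folding rule, folded up, 32 (x) x 236 (y) x 16 mm, loose. Origin at the centre of its underside.
- try_square: Bystander, leave alone: try square lying flat; wooden stock 22 (x) x 120 (y) x 14 mm high centred on the origin, steel blade 3 mm thick and 32 mm wide running 170 mm out along +x at y = 44 mm. Origin under the centre of the stock.
Mind the look-alikes: they are no part of the job. Leave any purple look-alike of the hinge_stile alone.

How it is judged:
At the end, for the whole second after the job is handed in: Door parts flat, released, at rest. Gaps at rail ends 12 +-10 mm; lock stile level with the hinge stile's ends +-12 mm, parallel within 0.08 rad, 164 +-14 mm from it; rails at their heights +-12 mm, square within 0.1 rad, arch inward; hinge stile moved under 15 mm, other things under 20 mm (x of lock_stile in the frame of hinge_stile between 0.15 and 0.178 m and y of lock_stile in the frame of hinge_stile between -0.012 and 0.012 m and angle between the y axis of lock_stile and the y axis of hinge_stile, either way round below 0.08 rad and x of bottom_rail in the frame of hinge_stile between 0.072 and 0.092 m and y of bottom_rail in the frame of hinge_stile between -0.104 and -0.08 m and (x of bottom_rail in the frame of lock_stile between -0.092 and -0.072 m or x of bottom_rail in the frame of lock_stile between 0.072 and 0.092 m) and angle between the x axis of each of bottom_rail, middle_rail, top_rail and the x axis of hinge_stile, either way round below 0.1 rad and x of middle_rail in the frame of hinge_stile between 0.072 and 0.092 m and y of middle_rail in the frame of hinge_stile between -0.012 and 0.012 m and (x of middle_rail in the frame of lock_stile between -0.092 and -0.072 m or x of middle_rail in the frame of lock_stile between 0.072 and 0.092 m) and x of top_rail in the frame of hinge_stile between 0.072 and 0.092 m and y of top_rail in the frame of hinge_stile between 0.094 and 0.118 m and (x of top_rail in the frame of lock_stile between -0.092 and -0.072 m or x of top_rail in the frame of lock_stile between 0.072 and 0.092 m) and y of hinge_stile in the frame of top_rail below -0.05 m and angle between each of lock_stile, hinge_stile, bottom_rail, middle_rail, top_rail's own z axis and vertical below 0.06 rad and height (world z) of each of lock_stile, hinge_stile, bottom_rail, middle_rail, top_rail below 0.005 m and linear speed of each of lock_stile, hinge_stile, bottom_rail, middle_rail, top_rail below 0.01 m/s and angular speed of each of lock_stile, hinge_stile, bottom_rail, middle_rail, top_rail below 0.1 rad/s and distance of hinge_stile from where it was at the start of the episode below 0.015 m); the robot touches nothing.
It fails at once if the dowel box, folding rule or try square is shifted by more than 20 mm (distance of any of dowel_box, folding_rule, try_square from where it was at the start of the episode above 0.02 m).
It also fails if it takes over 112 s, if anything falls off the work surface, if the arm or the gripper's body presses on something with over 40 N, if the wrist force passes 120 N, or if a joint passes its speed limit or range.

## Working session

There is one attempt and no reset: what is moved stays moved. The work goes in short steps, Python scripts to look and compute and a shell command to move; the robot and the scene stay as the last step left them, time stands still between calls to the robot, and variables do not carry over. Pictures are saved under pics/ and viewed, about 12 in all and at most 16, crops included, and the job is handed in when it is done.

```bash
mkdir -p pics; ls; python3 - <<'E'
from station import arm
import cv2
print(arm.get_state())
for n in("top","scene"):
    p=arm.grab_frame(n); cv2.imwrite(f"pics/{n}0.png",p["frame"][:,:,::-1]); print(n,p["mtx"],p["pose"])
E
```

```text
pics
{'t': 0.0, 'q': array([-8.45917524e-01,  3.59385989e-01,  1.10599871e-02, -3.31253703e-04,
       -1.22407323e+00, -2.88105003e-01]), 'qd': array([-0.00080443,  0.00012163,  0.00183351, -0.00039522,  0.00042368,
       -0.00037176]), 'joint_efforts': array([ 1.76365966e-04, -5.82722747e+01,  2.93052703e+01,  6.99711934e+00,
        6.84271901e-03, -1.30273766e-04]), 'eef_pos': array([ 0.28531053, -0.61121052,  0.22562715]), 'ee_rot': array([1.66704519, 1.56916344, 2.10370617]), 'force': array([0.66519489, 0.30126268, 0.15053304]), 'moment': array([-0.02727461, -0.01349485, -0.05586279]), 'width': 0.08761073963488102}
top [[438.80723999   0.         320.4388434 ]
 [  0.         438.80723999 241.36908384]
 [  0.           0.           1.        ]] [[ 0.01945977  0.99637172 -0.08285351  0.38156987]
 [-0.99971269  0.01823097 -0.01556187 -0.00741653]
 [-0.01399491  0.08313253  0.99644023  1.04282035]
 [ 0.          0.          0.          1.        ]]
scene [[515.94013969   0.         323.71003614]
 [  0.         515.94013969 242.5991356 ]
 [  0.           0.           1.        ]] [[-0.65318835 -0.64659637  0.39402807  0.94945677]
 [ 0.75709494 -0.54922745  0.35377458  0.42118655]
 [-0.01233832  0.52939809  0.84828381  1.09358241]
 [ 0.          0.          0.          1.        ]]
```

View pics/top0.png

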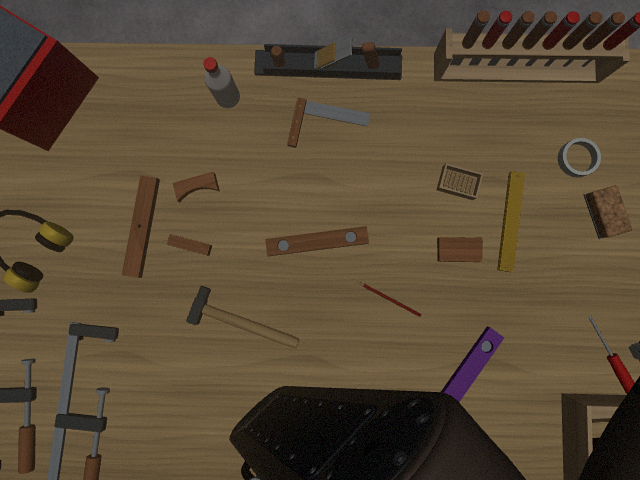

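View pics/scene0.png

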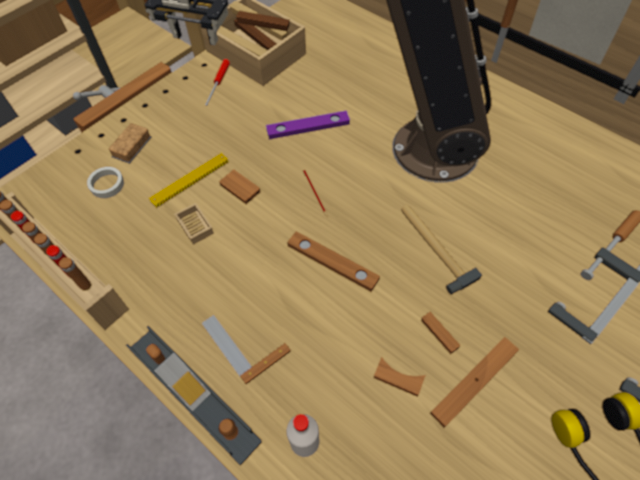

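Top view: up is +x and left is +y. The hinge stile is the brown bar with two steel cups at (317,241). The purple bar at (475,365) is the look-alike. The lock stile is at (141,226), top rail at (196,186), middle rail at (189,245) and bottom rail at (460,249). The try square sits at (300,120), near the future lock stile position.

```bash
cat > h.py <<'E'
from station import arm
import numpy as np, cv2
def rays(p,uv):
    K,T=p["mtx"],p["pose"]; uv=np.atleast_2d(uv).astype(float)
    d=np.c_[(uv[:,0]-K[0,2])/K[0,0],-(uv[:,1]-K[1,2])/K[1,1],-np.ones(len(uv))]
    return T[:3,3],d@T[:3,:3].T
def toz(p,uv,z):
    o,d=rays(p,uv); return (o+d*((z-o[2])/d[:,2])[:,None])[:,:2]
def proj(p,P):
    c=(np.atleast_2d(P)-p["pose"][:3,3])@p["pose"][:3,:3]
    K=p["mtx"]; return np.c_[K[0,0]*c[:,0]/-c[:,2]+K[0,2],K[1,1]*-c[:,1]/-c[:,2]+K[1,2]]
def height(p,m):
    v,u=np.nonzero(m); o,d=rays(p,np.c_[u,v]); return np.median((o+d*p["range_z"][v,u][:,None])[:,2])
def measure(p,name,z):
    out=[]
    for r in arm.masks_of(p,name)[:3]:
        m=r["mask"].astype(np.uint8)
        c=max(cv2.findContours(m,cv2.RETR_EXTERNAL,cv2.CHAIN_APPROX_NONE)[0],key=cv2.contourArea)[:,0]
        w=toz(p,c,z)*1000
        (cx,cy),(a,b),t=cv2.minAreaRect(w.astype(np.float32))
        if a<b: a,b,t=b,a,t+90
        t=(t+90)%180-90   # world angle of long axis
        out.append((round(r["confidence"],2),name,"c",round(cx),round(cy),"size",round(a),round(b),"longax",round(t,1),"px",c.mean(0).round(),"h",round(height(p,r["mask"])*1000),"mean",w.mean(0).round()))
    return out
E
python3 - <<'E'
from h import *
p=arm.grab_frame("top")
for n,z in dict(hinge_stile=.02,lock_stile=.02,bottom_rail=.02,middle_rail=.02,top_rail=.02,dowel_box=.03,folding_rule=.016,try_square=.014).items():
    for o in measure(p,n,z): print(*o)
big=cv2.resize(p["frame"][140:290,100:500],None,fx=2,fy=2,interpolation=cv2.INTER_CUBIC)
cv2.imwrite("pics/crop1.png",np.clip(big[:,:,::-1]*1.6,0,255).astype(np.uint8))
E
```

```text
0.92 hinge_stile c 468 17 size 240 42 longax -81.8 px [317. 241.] h 20 mean [468.  17.]
0.62 hinge_stile c 193 -344 size 180 47 longax -36.6 px [473. 364.] h 20 mean [ 194. -343.]
0.6 lock_stile c 496 433 size 240 50 longax -7.2 px [141. 226.] h 20 mean [495. 433.]
0.56 bottom_rail c 455 -316 size 107 59 longax 89.5 px [459. 249.] h 20 mean [ 454. -315.]
0.87 middle_rail c 454 317 size 103 24 longax 76.7 px [189. 244.] h 21 mean [454. 318.]
0.22 middle_rail c 736 -4 size 179 120 longax 78.0 px [321. 118.] h 5 mean [763.  13.]
0.61 top_rail c 593 308 size 104 48 longax -72.7 px [195. 185.] h 20 mean [595. 308.]
0.19 top_rail c 495 433 size 240 49 longax -7.2 px [141. 227.] h 20 mean [493. 434.]
0.76 dowel_box c 612 -314 size 93 66 longax 75.0 px [459. 182.] h 13 mean [ 612. -313.]
0.88 folding_rule c 524 -436 size 234 38 longax -7.5 px [511. 221.] h 16 mean [ 523. -436.]
0.24 folding_rule c 453 318 size 107 28 longax 76.8 px [189. 245.] h 21 mean [453. 318.]
0.94 try_square c 739 -5 size 180 122 longax 78.8 px [321. 118.] h 5 mean [765.  13.]
```

View pics/crop1.png

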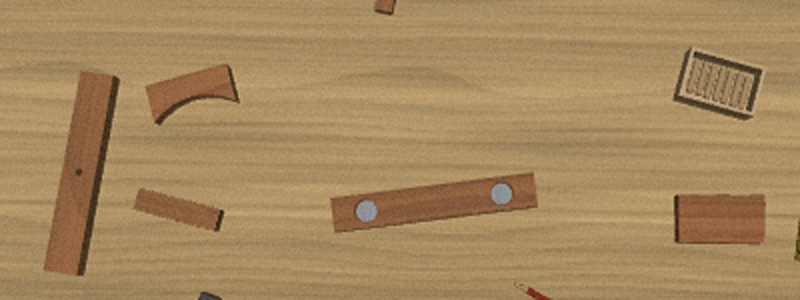

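Nothing contradicts the brown-with-cups bar at (317,241) being the hinge stile. Its centre is (468,17) mm with yaw 8.2°, and the sizes match. I'll start with the bottom rail.

```bash
python3 -m inch '.47 .81 0 0 0 1;.47 .81 0 0 0 1;.47 .81 0 0 0 1;.47 .81 0 0 0 1;.47 .81 0 0 0 1;.47 .81 0 0 0 1;.47 .81 0 0 0 1;.47 .81 0 0 0 1;.47 .81 0 0 0 1;.47 .81 0 0 0 1;.47 .81 0 0 0 1;.47 .81 0 0 0 1' 1 30; python3 -m inch '0 0 0 0 0 0.9;0 0 0 0 0 0'
cat >> h.py <<'E'
from scipy.spatial.transform import Rotation as Ro
def tcp():
    s=arm.get_state(); R=Ro.from_euler("xyz",s["ee_rot"]).as_matrix()
    j=np.degrees(np.arctan2(R[1,1],R[0,1]))
    print("t %.2f tcp"%s["t"],(s["eef_pos"]*1000).round(1),"jaw %.1f"%((j+90)%180-90),"xax",R[:,0].round(3),"w",round(s["width"]*1000,1),"F",s["force"].round(1),"q6 %.2f"%s["q"][5])
E
python3 - <<'E'
from h import *
tcp()
p=arm.grab_frame("wrist"); cv2.imwrite("pics/w1.png",p["frame"][:,:,::-1])
for o in measure(p,"bottom_rail",.02): print(*o)
E
```

```text
t: 2.05
eef_pos: [0.4551, -0.3192, 0.2268]
ee_rot: [-1.723, 1.57, -0.236]
force: [0.4, -0.0, 0.6]
width: 0.0878
t: 2.3
eef_pos: [0.4549, -0.3197, 0.2267]
ee_rot: [-1.828, 1.571, -0.265]
force: [-1.0, 0.8, 0.1]
width: 0.0873
t 2.30 tcp [ 454.9 -319.7  226.7] jaw -0.5 xax [ 0. -0. -1.] w 87.3 F [-1.   0.8  0.1] q6 0.25
0.95 bottom_rail c 457 -317 size 101 56 longax 89.6 px [311. 213.] h 18 mean [ 457. -318.]
```

View pics/w1.png

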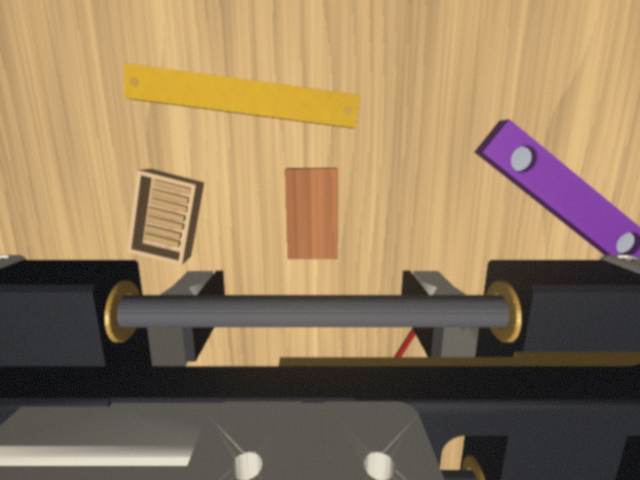

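The wrist view shows the bottom rail at (311,213) between the rule and the box, clear of both. It measures (457,-317) with long axis at 89.6°. I'll descend and grip it.

```bash
python3 -m inch '.07 .09 -1 0 0 0;0 0 -1 0 0 0;0 0 -1 0 0 0;0 0 -1 0 0 0;0 0 -1 0 0 0;0 0 -1 0 0 0;0 0 -.8 0 0 0;0 0 -.5 0 0 0;0 0 -.12 0 0 0;0 0 0 0 0 0' 1 30; python3 -m inch '0 0 0 0 0 0;0 0 0 0 0 0;0 0 0 0 0 0;0 0 0 0 0 0;0 0 0 0 0 0' 0 30; python3 -c "from h import *;tcp()"
```

```text
t: 3.65
eef_pos: [0.4571, -0.3176, 0.0044]
ee_rot: [-2.092, 1.57, -0.53]
force: [0.1, 0.3, 0.7]
width: 0.0878
t: 4.28
eef_pos: [0.4569, -0.3173, 0.0042]
ee_rot: [-2.092, 1.571, -0.529]
force: [-0.5, 0.7, 3.4]
width: 0.0558
t 4.28 tcp [ 456.9 -317.3    4.2] jaw -0.5 xax [ 0. -0. -1.] w 55.8 F [-0.5  0.7  3.4] q6 0.25
```

```bash
python3 -m inch '0 0 .5 0 0 0;0 0 .75 0 0 0;0 0 .75 0 0 0;.207 .5 0 0 0 -.956;.207 .5 0 0 0 -.956;.207 .5 0 0 0 -.956;.207 .5 0 0 0 -.956;.207 .5 0 0 0 -.956;.207 .5 0 0 0 -.956;.207 .5 0 0 0 -.956;.207 .5 0 0 0 -.956;.207 .5 0 0 0 -.956'; python3 -m inch '.207 .5 0 0 0 -.956;.207 .5 0 0 0 -.956;.207 .5 0 0 0 -.956;.207 .5 0 0 0 -.956;.207 .5 0 0 0 -.956;.207 .5 0 0 0 -.956;.207 .5 0 0 0 -.956;.207 .5 0 0 0 -.956;0 0 0 0 0 0;0 0 0 0 0 0';python3 -c "from h import *;tcp()"
```

```text
t: 5.78
eef_pos: [0.5131, -0.1818, 0.0649]
ee_rot: [-0.837, 1.57, -0.028]
force: [0.2, 0.3, -0.4]
width: 0.0557
t: 7.02
eef_pos: [0.5622, -0.0625, 0.0643]
ee_rot: [0.374, 1.571, 0.52]
force: [-0.7, -0.0, -1.1]
width: 0.0558
t 7.03 tcp [562.2 -62.5  64.3] jaw -81.6 xax [ 0.  0. -1.] w 55.8 F [-0.7 -0.  -1.1] q6 -1.66
```

```bash
python3 -m inch '0 0 -.8 0 0 0;0 0 -.7 0 0 0;0 0 -.4 0 0 0;0 0 -.1 0 0 0;0 0 0 0 0 0'; python3 -m inch '0 0 0 0 0 0;0 0 0 0 0 0;0 0 0 0 0 0;0 0 .5 0 0 0;0 0 1 0 0 0;0 0 1 0 0 0' 1; python3 -m inch '-.257 .904 .38 0 0 .976;-.257 .904 .38 0 0 .976;-.257 .904 .38 0 0 .976;-.257 .904 .38 0 0 .976;-.257 .904 .38 0 0 .976;-.257 .904 .38 0 0 .976;-.257 .904 .38 0 0 .976'; python3 -m inch '-.257 .904 .38 0 0 .976;-.257 .904 .38 0 0 .976;-.257 .904 .38 0 0 .976;-.257 .904 .38 0 0 .976;-.257 .904 .38 0 0 .976;-.257 .904 .38 0 0 .976;-.257 .904 .38 0 0 .976;0 0 0 0 0 0;0 0 0 0 0 0'
python3 - <<'E'
from h import *
tcp()
p=arm.grab_frame("wrist"); cv2.imwrite("pics/w2.png",p["frame"][:,:,::-1])
for n in("middle_rail","lock_stile","top_rail"):
  for o in measure(p,n,.02): print(*o)
p=arm.grab_frame("top")
for n in("bottom_rail","hinge_stile"):
  for o in measure(p,n,.02): print(*o)
E
```

```text
t: 7.65
eef_pos: [0.5625, -0.0626, 0.0045]
ee_rot: [-0.378, 1.57, -0.233]
force: [0.7, -0.6, -1.1]
width: 0.0556
t: 8.4
eef_pos: [0.5625, -0.0623, 0.0807]
ee_rot: [-0.558, 1.571, -0.413]
force: [-0.3, 0.2, -0.6]
width: 0.0877
t: 9.28
eef_pos: [0.5082, 0.1284, 0.1604]
ee_rot: [-0.22, 1.57, 0.523]
force: [0.2, -0.1, 0.5]
width: 0.088
t: 10.4
eef_pos: [0.4542, 0.3169, 0.2389]
ee_rot: [0.695, 1.571, 2.031]
force: [-0.1, -0.5, -0.8]
width: 0.0875
t 10.40 tcp [454.2 316.9 238.9] jaw -13.5 xax [-0.  0. -1.] w 87.5 F [-0.1 -0.5 -0.8] q6 -1.20
0.83 middle_rail c 457 320 size 99 25 longax 76.9 px [312. 212.] h 19 mean [457. 319.]
0.86 lock_stile c 426 421 size 98 11 longax -13.4 px [357. 291.] h 18 mean [426. 423.]
0.62 top_rail c 593 310 size 100 52 longax -73.7 px [190. 231.] h 18 mean [595. 308.]
0.69 bottom_rail c 560 -62 size 103 58 longax 8.4 px [351. 202.] h 20 mean [560. -63.]
0.67 bottom_rail c 468 18 size 240 44 longax -81.0 px [317. 241.] h 20 mean [468.  18.]
0.28 bottom_rail c 737 -5 size 180 119 longax 79.2 px [321. 118.] h 4 mean [763.  13.]
0.75 hinge_stile c 170 -327 size 241 50 longax -35.2 px [465. 375.] h 20 mean [ 169. -327.]
0.62 hinge_stile c 468 18 size 240 42 longax -81.6 px [317. 241.] h 20 mean [468.  17.]
```

```bash
python3 -m inch '.06 .07 -1 0 0 0;0 0 -1 0 0 0;0 0 -1 0 0 0;0 0 -1 0 0 0;0 0 -1 0 0 0;0 0 -1 0 0 0;0 0 -.9 0 0 0;0 0 -.6 0 0 0;0 0 -.32 0 0 0;0 0 0 0 0 0' 1 30; python3 -m inch '0 0 0 0 0 0;0 0 0 0 0 0;0 0 0 0 0 0;0 0 0 0 0 0;0 0 0 0 0 0;0 0 0 0 0 0' 0 30; python3 -m inch '0 0 .5 0 0 0;0 0 .75 0 0 0;0 0 .75 0 0 0;.222 -.691 0 0 0 -.981;.222 -.691 0 0 0 -.981;.222 -.691 0 0 0 -.981;.222 -.691 0 0 0 -.981;.222 -.691 0 0 0 -.981;.222 -.691 0 0 0 -.981;.222 -.691 0 0 0 -.981'; python3 -m inch '.222 -.691 0 0 0 -.981;.222 -.691 0 0 0 -.981;.222 -.691 0 0 0 -.981;.222 -.691 0 0 0 -.981;.222 -.691 0 0 0 -.981;.222 -.691 0 0 0 -.981;.222 -.691 0 0 0 -.981;0 0 0 0 0 0;0 0 0 0 0 0'; python3 -c "from h import *;tcp()"
```

```text
t: 12.0
eef_pos: [0.4562, 0.3192, 0.0036]
ee_rot: [2.819, 1.57, -2.128]
force: [0.3, -0.3, 0.2]
width: 0.0877
t: 12.75
eef_pos: [0.4563, 0.3195, 0.004]
ee_rot: [0.955, 1.571, 2.291]
force: [-0.1, -0.3, -0.6]
width: 0.0334
t: 14.0
eef_pos: [0.5033, 0.1738, 0.0651]
ee_rot: [-0.151, 1.57, 0.584]
force: [0.6, -0.0, 0.1]
width: 0.0256
t: 15.12
eef_pos: [0.5496, 0.0295, 0.0645]
ee_rot: [0.316, 1.57, 0.455]
force: [0.5, 0.3, -0.9]
width: 0.0257
t 15.12 tcp [549.6  29.5  64.5] jaw -82.0 xax [ 0.001  0.    -1.   ] w 25.7 F [ 0.5  0.3 -0.9] q6 -1.84
```

The jaws were still closing when the lift began, so the rail may sit low in them. I'll lower in steps and watch the force.

```bash
python3 -m inch '0 0 -.7 0 0 0;0 0 -.6 0 0 0;0 0 -.2 0 0 0;0 0 0 0 0 0;0 0 0 0 0 0'; python3 - <<'E'
from h import *
tcp(); p=arm.grab_frame("scene")
m=arm.masks_of(p,"middle_rail")
for r in m[:2]: print(r["confidence"],r["extent"],height(p,r["mask"]))
u=proj(p,[[.55,.03,.02]])[0].astype(int); print(u)
c=p["frame"][max(u[1]-110,0):u[1]+110,max(u[0]-140,0):u[0]+140]
cv2.imwrite("pics/s2.png",cv2.resize(c,None,fx=2.5,fy=2.5)[:,:,::-1])
E
```

```text
t: 15.75
eef_pos: [0.55, 0.0296, 0.0197]
ee_rot: [0.146, 1.57, 0.285]
force: [-0.8, 0.6, -0.0]
width: 0.0257
t 15.75 tcp [550.   29.6  19.7] jaw -82.0 xax [ 0.001  0.    -1.   ] w 25.7 F [-0.8  0.6 -0. ] q6 -1.84
0.49 [0.4786, 0.6157, 0.03, 0.0485] 0.02613673330834776
[314 283]
```

View pics/s2.png

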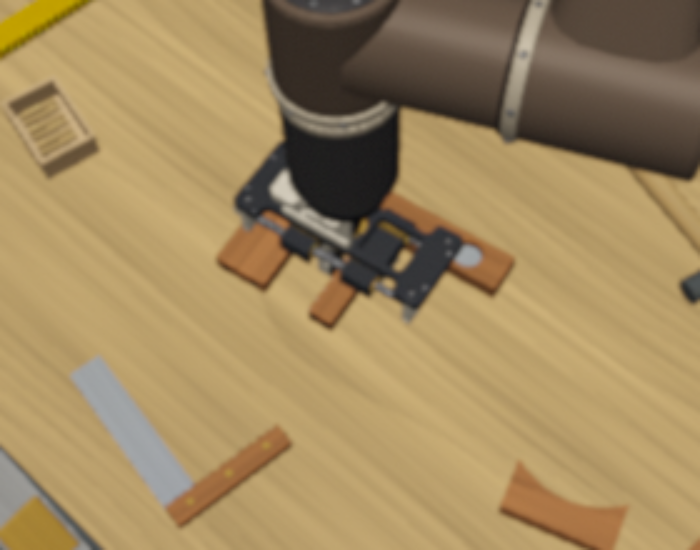

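The middle rail at crop (330,300) is held level and in position, with its top at about 26 mm. I'll lower about 7 mm and feel for contact.

```bash
python3 -m inch '0 0 -.1 0 0 0;0 0 -.1 0 0 0;0 0 0 0 0 0'; python3 -m inch '0 0 -.07 0 0 0;0 0 0 0 0 0';python3 -m inch '0 0 -.07 0 0 0;0 0 0 0 0 0';python3 -c "from h import *;tcp()"
```

```text
t: 16.23
eef_pos: [0.5496, 0.0292, 0.0134]
ee_rot: [-0.292, 1.571, -0.154]
force: [-1.8, 0.5, 6.7]
width: 0.0252
t: 16.48
eef_pos: [0.5497, 0.0292, 0.0131]
ee_rot: [-0.299, 1.57, -0.16]
force: [-8.4, 0.3, 26.6]
width: 0.0255
t: 16.73
eef_pos: [0.5501, 0.0293, 0.0119]
ee_rot: [-0.195, 1.569, -0.056]
force: [-11.7, 1.5, 35.0]
width: 0.0255
t 16.73 tcp [550.1  29.3  11.9] jaw -82.0 xax [ 0.002 -0.    -1.   ] w 25.5 F [-11.7   1.5  35. ] q6 -1.84
```

```bash
python3 -m inch '0 0 0 0 0 0;0 0 0 0 0 0;0 0 0 0 0 0;0 0 .5 0 0 0;0 0 1 0 0 0;0 0 .8 0 0 0' .5; python3 -m inch '.087 .471 .25 0 0 .988;.087 .471 .25 0 0 .988;.087 .471 .25 0 0 .988;.087 .471 .25 0 0 .988;.087 .471 .25 0 0 .988;.087 .471 .25 0 0 .988;.087 .471 .25 0 0 .988;.087 .471 .25 0 0 .988;.087 .471 .25 0 0 .988;.087 .471 .25 0 0 .988' .8;  python3 -m inch '.087 .471 .25 0 0 .988;.087 .471 .25 0 0 .988;.087 .471 .25 0 0 .988;.087 .471 .25 0 0 .988;.087 .471 .25 0 0 .988;.087 .471 .25 0 0 .988;.087 .471 .25 0 0 .988;.087 .471 .25 0 0 .988;.087 .471 .25 0 0 .988;.087 .471 .25 0 0 .988;0 0 0 0 0 0;0 0 0 0 0 0'
python3 - <<'E'
from h import *
tcp()
p=arm.grab_frame("wrist"); cv2.imwrite("pics/w3.png",p["frame"][:,:,::-1])
for n in("top_rail","lock_stile"):
  for o in measure(p,n,.02): print(*o)
p=arm.grab_frame("top")
for n in("bottom_rail","middle_rail","hinge_stile"):
  for o in measure(p,n,.02): print(*o)
E
```

```text
t: 17.48
eef_pos: [0.5499, 0.0293, 0.0796]
ee_rot: [-0.11, 1.57, 0.028]
force: [-0.3, -0.6, 0.7]
width: 0.044
t: 18.73
eef_pos: [0.5757, 0.171, 0.154]
ee_rot: [-0.656, 1.57, 0.347]
force: [0.2, -0.2, 0.2]
width: 0.0701
t: 20.23
eef_pos: [0.6013, 0.3114, 0.2278]
ee_rot: [1.68, 1.57, -2.742]
force: [0.5, -0.6, -1.5]
width: 0.07
t 20.23 tcp [601.3 311.4 227.8] jaw 16.6 xax [-0. -0. -1.] w 70.0 F [ 0.5 -0.6 -1.5] q6 -0.47
0.62 top_rail c 596 311 size 101 45 longax -73.3 px [315. 211.] h 18 mean [600. 310.]
0.45 top_rail c 464 101 size 85 49 longax -81.2 px [514.  45.] h 18 mean [464. 100.]
0.63 lock_stile c 509 447 size 118 40 longax 16.6 px [357. 339.] h 18 mean [507. 442.]
0.78 bottom_rail c 561 -63 size 105 58 longax 8.5 px [352. 202.] h 20 mean [560. -63.]
0.62 middle_rail c 548 28 size 102 29 longax 6.6 px [313. 207.] h 20 mean [548.  28.]
0.95 hinge_stile c 170 -326 size 238 48 longax -35.6 px [465. 375.] h 20 mean [ 169. -326.]
0.64 hinge_stile c 468 18 size 240 42 longax -81.8 px [317. 241.] h 20 mean [468.  17.]
```

View pics/w3.png

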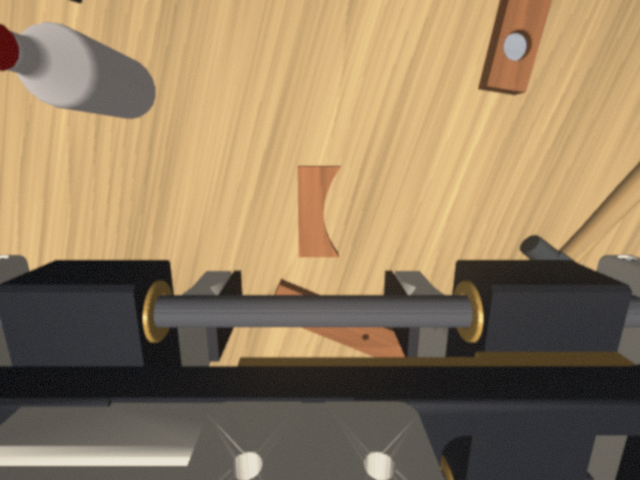

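Top rail in the wrist view at (315,211): the straight edge faces away (+x) and the arch faces the robot. Its waist origin is about (604,313).

```bash
python3 -m inch '.09 .07 -1 0 0 0;0 0 -1 0 0 0;0 0 -1 0 0 0;0 0 -1 0 0 0;0 0 -1 0 0 0;0 0 -1 0 0 0;0 0 -.8 0 0 0;0 0 -.5 0 0 0;0 0 -.16 0 0 0;0 0 0 0 0 0'; python3 -m inch '0 0 0 0 0 0;0 0 0 0 0 0;0 0 0 0 0 0;0 0 0 0 0 0;0 0 0 0 0 0;0 0 0 0 0 0;0 0 0 0 0 0;0 0 0 0 0 0' 0 30; python3 -c "from h import *;tcp()"
```

```text
t: 21.82
eef_pos: [0.6047, 0.3141, 0.0043]
ee_rot: [-1.512, 1.57, 0.351]
force: [-0.7, 0.3, 0.4]
width: 0.0699
t: 22.82
eef_pos: [0.6044, 0.3139, 0.004]
ee_rot: [2.166, 1.571, -2.255]
force: [-1.1, -0.5, 1.9]
width: 0.0278
t 22.82 tcp [604.4 313.9   4. ] jaw 16.7 xax [-0. -0. -1.] w 27.8 F [-1.1 -0.5  1.9] q6 -0.47
```

```bash
python3 -m inch '0 0 .5 0 0 0;0 0 .75 0 0 0;0 0 .75 0 0 0;-.138 -.354 0 0 0 .959;-.138 -.354 0 0 0 .959;-.138 -.354 0 0 0 .959;-.138 -.354 0 0 0 .959;-.138 -.354 0 0 0 .959;-.138 -.354 0 0 0 .959;-.138 -.354 0 0 0 .959;-.138 -.354 0 0 0 .959;-.138 -.354 0 0 0 .959'; python3 -m inch '-.138 -.354 0 0 0 .959;-.138 -.354 0 0 0 .959;-.138 -.354 0 0 0 .959;-.138 -.354 0 0 0 .959;-.138 -.354 0 0 0 .959;-.138 -.354 0 0 0 .959;-.138 -.354 0 0 0 .959;-.138 -.354 0 0 0 .959;0 0 -.7 0 0 0;0 0 -.8 0 0 0;0 0 -.2 0 0 0;0 0 0 0 0 0'; python3 -c "from h import *;tcp()"
```

```text
t: 24.32
eef_pos: [0.5674, 0.2182, 0.065]
ee_rot: [-2.056, 1.57, 0.563]
force: [0.2, 0.0, -0.5]
width: 0.0276
t: 25.82
eef_pos: [0.5343, 0.1335, 0.0134]
ee_rot: [2.358, 1.571, -0.639]
force: [-0.5, 0.2, 0.5]
width: 0.0274
t 25.82 tcp [534.3 133.5  13.4] jaw -81.8 xax [ 0. -0. -1.] w 27.4 F [-0.5  0.2  0.5] q6 1.11
```

```bash
python3 -m inch '0 0 -.15 0 0 0;0 0 -.15 0 0 0;0 0 0 0 0 0'; python3 -m inch '0 0 0 0 0 0;0 0 0 0 0 0;0 0 0 0 0 0;0 0 .5 0 0 0;0 0 1 0 0 0;0 0 .8 0 0 0' .6; python3 -m inch '0 .829 .4 0 0 -.257;0 .829 .4 0 0 -.257;0 .829 .4 0 0 -.257;0 .829 .4 0 0 -.257;0 .829 .4 0 0 -.257;0 .829 .4 0 0 -.257;0 .829 .4 0 0 -.257;0 .829 .4 0 0 -.257;0 .829 .4 0 0 -.257;0 .829 .4 0 0 -.257;0 .829 .4 0 0 -.257;0 .829 .4 0 0 -.257' .75; python3 -m inch '0 0 0 0 0 0;0 0 0 0 0 0'
python3 - <<'E'
from h import *
tcp()
p=arm.grab_frame("wrist"); cv2.imwrite("pics/w4.png",p["frame"][:,:,::-1])
for n in("lock_stile",):
  for o in measure(p,n,.02): print(*o)
p=arm.grab_frame("top")
for n in("top_rail","middle_rail","hinge_stile","lock_stile"):
  for o in measure(p,n,.02)[:2]: print(*o)
cv2.imwrite("pics/t4.png",np.clip(cv2.resize(p["frame"][80:300,80:400],None,fx=2.5,fy=2.5)[:,:,::-1]*1.6,0,255).astype(np.uint8))
E
```

```text
t: 26.2
eef_pos: [0.5341, 0.1335, 0.004]
ee_rot: [-2.836, 1.571, 0.449]
force: [-0.1, -0.5, -0.6]
width: 0.0277
t: 26.95
eef_pos: [0.5344, 0.1336, 0.075]
ee_rot: [-2.92, 1.57, 0.366]
force: [0.0, -0.3, -0.5]
width: 0.0527
t: 28.45
eef_pos: [0.5338, 0.4325, 0.2187]
ee_rot: [-2.141, 1.57, 0.875]
force: [1.3, 0.5, -0.9]
width: 0.0657
t: 28.7
eef_pos: [0.5337, 0.4313, 0.2173]
ee_rot: [0.386, 1.571, -2.881]
force: [0.2, -0.8, 0.1]
width: 0.0656
t 28.70 tcp [533.7 431.3 217.3] jaw 82.8 xax [-0. -0. -1.] w 65.6 F [ 0.2 -0.8  0.1] q6 0.48
0.66 lock_stile c 531 433 size 174 41 longax -7.4 px [311. 212.] h 19 mean [535. 433.]
0.61 top_rail c 533 126 size 104 46 longax 6.1 px [270. 212.] h 20 mean [534. 128.]
0.67 middle_rail c 548 29 size 106 29 longax 6.9 px [312. 207.] h 20 mean [548.  29.]
0.96 hinge_stile c 170 -326 size 243 50 longax -35.5 px [465. 374.] h 20 mean [ 170. -326.]
0.83 hinge_stile c 468 18 size 240 41 longax -81.8 px [317. 241.] h 20 mean [468.  18.]
0.8 lock_stile c 497 434 size 242 51 longax -7.7 px [140. 226.] h 20 mean [495. 434.]
```

View pics/w4.png

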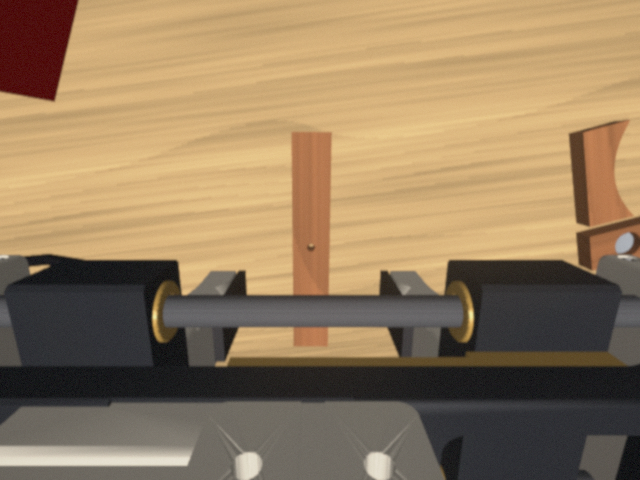

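View pics/t4.png

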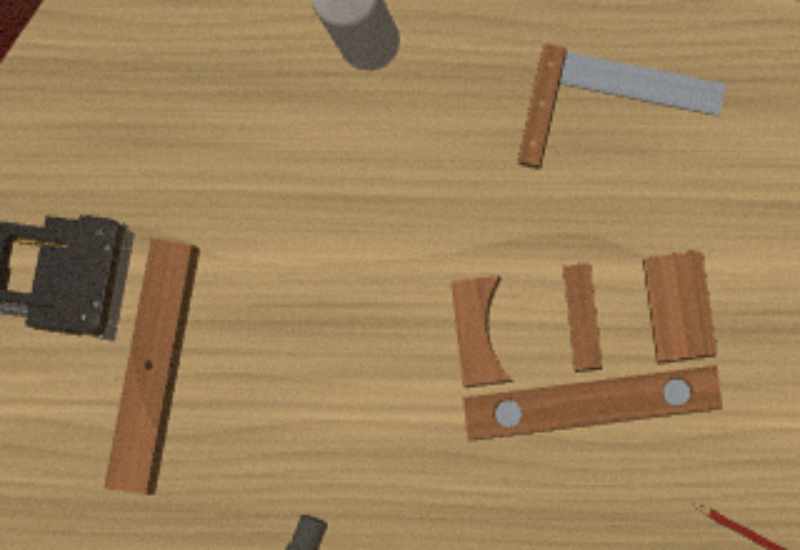

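The three rails sit square beside the hinge stile, with the arch inward. The lock stile's knob hole shows at wrist pixel (311,247), which gives its exact centre.

```bash
python3 - <<'E'
from h import *
p=arm.grab_frame("wrist"); print(toz(p,[[311,247],[311,132],[311,347]],.02)*1000); tcp()
p=arm.grab_frame("top"); print(toz(p,[[80+148/2.5,80+365/2.5]],.02)*1000)
print("square end corners",toz(p,[[80+518/2.5,80+163/2.5],[80+541/2.5,80+168/2.5]],.014)*1000)
print("cups",toz(p,[[80+508.5/2.5,80+413.5/2.5],[80+677/2.5,80+392/2.5]],.02)*1000)
E
```

```text
[[500.11346417 437.56624135]
 [617.52463366 422.65299695]
 [379.82933295 452.84440147]]
t 29.10 tcp [534.1 431.5 217. ] jaw 82.8 xax [-0. -0. -1.] w 65.2 F [-1.   1.  -0.1] q6 0.48
[[495.17920007 436.92768522]]
square end corners [[697.16095254  92.9046133 ]
 [692.59516193  70.69539453]]
cups [[455.56677652  95.04613021]
 [478.63832757 -62.2437135 ]]
```

```bash
python3 -m inch '.07 .04 -1 0 0 0;0 0 -1 0 0 0;0 0 -1 0 0 0;0 0 -1 0 0 0;0 0 -1 0 0 0;0 0 -1 0 0 0;0 0 -.7 0 0 0;0 0 -.3 0 0 0;0 0 -.1 0 0 0;0 0 0 0 0 0'; python3 -m inch '0 0 0 0 0 0;0 0 0 0 0 0;0 0 0 0 0 0;0 0 0 0 0 0;0 0 0 0 0 0;0 0 0 0 0 0;0 0 0 0 0 0' 0 45; python3 -c "from h import *;tcp()"; python3 -m inch '0 0 .5 0 0 0;0 0 .75 0 0 0;0 0 .75 0 0 0;.207 -.896 0 0 0 -.9325;.207 -.896 0 0 0 -.9325;.207 -.896 0 0 0 -.9325;.207 -.896 0 0 0 -.9325;.207 -.896 0 0 0 -.9325;.207 -.896 0 0 0 -.9325;.207 -.896 0 0 0 -.9325;.207 -.896 0 0 0 -.9325'; python3 -m inch '.207 -.896 0 0 0 -.9325;.207 -.896 0 0 0 -.9325;.207 -.896 0 0 0 -.9325;.207 -.896 0 0 0 -.9325;.207 -.896 0 0 0 -.9325;.207 -.896 0 0 0 -.9325;.207 -.896 0 0 0 -.9325;.207 -.896 0 0 0 -.9325;0 0 0 0 0 0;0 0 0 0 0 0'
python3 - <<'E'
from h import *
tcp()
for n in("top","wrist"):
    p=arm.grab_frame(n); cv2.imwrite(f"pics/{n}5.png",np.clip(p["frame"][:,:,::-1]*1.3,0,255).astype(np.uint8))
E
```

```text
t: 30.4
eef_pos: [0.5365, 0.4334, 0.0047]
ee_rot: [-2.217, 1.57, 0.799]
force: [0.5, -0.8, 0.1]
width: 0.0657
t: 31.28
eef_pos: [0.5362, 0.4331, 0.0043]
ee_rot: [-2.227, 1.57, 0.789]
force: [-2.3, -0.9, 5.2]
width: 0.0399
t 31.27 tcp [536.2 433.1   4.3] jaw 82.8 xax [ 0.  0. -1.] w 39.9 F [-2.3 -0.9  5.2] q6 0.48
t: 32.65
eef_pos: [0.586, 0.2172, 0.0645]
ee_rot: [-1.711, 1.57, 0.652]
force: [-0.2, -0.2, -1.4]
width: 0.0395
t: 33.9
eef_pos: [0.6355, 0.0031, 0.0642]
ee_rot: [-1.029, 1.571, 0.686]
force: [0.7, -0.2, 0.1]
width: 0.0396
t 33.90 tcp [635.5   3.1  64.2] jaw 8.2 xax [ 0.  0. -1.] w 39.6 F [ 0.7 -0.2  0.1] q6 -0.17
```

View pics/wrist5.png

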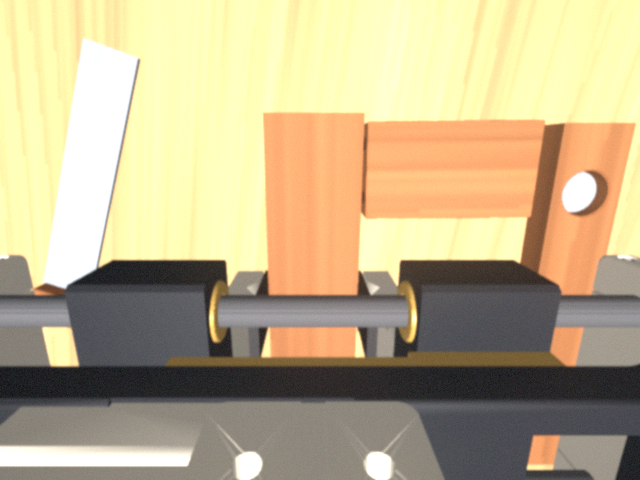

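The stile at (313,235) is held parallel. The near finger will come down between the bottom and middle rails, so I'll lower in two steps.

```bash
python3 -m inch '0 0 -.6 0 0 0;0 0 -.4 0 0 0;0 0 -.3 0 0 0;0 0 0 0 0 0'; python3 -m inch '0 0 -.3 0 0 0;0 0 -.2 0 0 0;0 0 -.17 0 0 0;0 0 0 0 0 0;0 0 0 0 0 0'; python3 -c "from h import *;tcp()"
```

```text
t: 34.5
eef_pos: [0.6347, 0.0028, 0.0236]
ee_rot: [1.715, 1.569, -2.854]
force: [0.4, 0.5, -1.1]
width: 0.0397
t: 35.12
eef_pos: [0.6355, 0.0029, 0.0049]
ee_rot: [-1.348, 1.571, 0.366]
force: [-0.8, -0.2, -0.7]
width: 0.0392
t 35.12 tcp [635.5   2.9   4.9] jaw 8.2 xax [ 0.  0. -1.] w 39.2 F [-0.8 -0.2 -0.7] q6 -0.17
```

Next: release with a small opening (about 51 mm), rise, move clear toward -y, and check.

```bash
python3 -m inch '0 0 -.02 0 0 0;0 0 0 0 0 0;0 0 0 0 0 0;0 0 0 0 0 0;0 0 .3 0 0 0;0 0 .7 0 0 0;0 0 1 0 0 0;0 0 1 0 0 0;0 0 1 0 0 0;0 0 1 0 0 0' .58; python3 -m inch '-.9 -.9 1 0 0 0;-.9 -.9 1 0 0 0;-.9 -.9 0 0 0 0;-.9 -.9 0 0 0 0;-.9 -.9 0 0 0 0;-.9 -.9 0 0 0 0;-.5 -.9 0 0 0 0;0 -.9 0 0 0 0;0 -.9 0 0 0 0;0 0 0 0 0 0'
python3 - <<'E'
from h import *
tcp()
p=arm.grab_frame("top")
for n,z in dict(hinge_stile=.02,lock_stile=.02,bottom_rail=.02,middle_rail=.02,top_rail=.02,dowel_box=.03,folding_rule=.016,try_square=.014).items():
  for o in measure(p,n,z)[:2]: print(*o)
cv2.imwrite("pics/t6.png",np.clip(cv2.resize(p["frame"][80:290,200:540],None,fx=2.3,fy=2.3)[:,:,::-1]*1.6,0,255).astype(np.uint8))
E
```

```text
t: 36.38
eef_pos: [0.6355, 0.0029, 0.1561]
ee_rot: [-1.497, 1.57, 0.217]
force: [0.5, 0.4, 0.3]
width: 0.0507
t: 37.62
eef_pos: [0.4582, -0.2413, 0.2148]
ee_rot: [-2.169, 1.57, -0.457]
force: [0.3, 0.5, -0.7]
width: 0.0507
t 37.62 tcp [ 458.2 -241.3  214.8] jaw 8.1 xax [ 0. -0. -1.] w 50.7 F [ 0.3  0.5 -0.7] q6 0.25
0.94 hinge_stile c 459 76 size 123 42 longax -82.0 px [291. 244.] h 20 mean [459.  77.]
0.69 hinge_stile c 170 -327 size 238 47 longax -35.8 px [465. 375.] h 20 mean [ 169. -326.]
0.84 lock_stile c 617 107 size 108 45 longax -81.8 px [279. 177.] h 20 mean [618. 109.]
0.86 top_rail c 533 125 size 103 46 longax 7.3 px [270. 212.] h 20 mean [533. 128.]
0.52 folding_rule c 420 -424 size 38 28 longax -88.9 px [506. 265.] h 15 mean [ 419. -423.]
0.71 try_square c 737 -5 size 182 123 longax 78.3 px [321. 118.] h 4 mean [765.  12.]
```

View pics/t6.png

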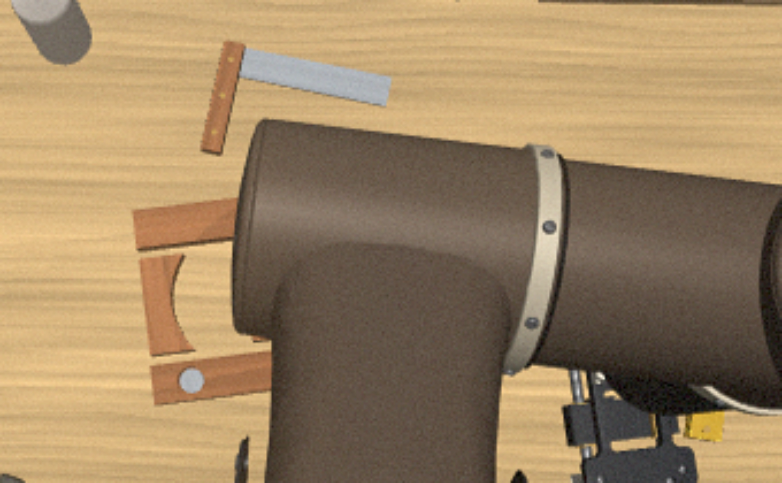

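The arm hides the middle and bottom rails. I'll move it toward +y, where it was when the earlier top views were clear.

```bash
python3 -m inch '0 -1 0 0 0 0;0 -1 0 0 0 0;0 -1 0 0 0 0;-.4 -1 0 0 0 0;-.4 -1 0 0 0 0;-.4 -1 0 0 0 0;-.4 -1 0 0 0 0;-.4 -1 0 0 0 0;-.4 -1 0 0 0 0;-.4 -1 0 0 0 0;-.4 -1 0 0 0 0;-.4 -1 0 0 0 0'; python3 -m inch '0 0 0 0 0 0;0 0 0 0 0 0'
python3 - <<'E'
from h import *
tcp()
p=arm.grab_frame("top")
R={}
for n,z in dict(hinge_stile=.02,lock_stile=.02,bottom_rail=.02,middle_rail=.02,top_rail=.02,dowel_box=.03,folding_rule=.016,try_square=.014).items():
  for o in measure(p,n,z)[:2]: print(*o)
cv2.imwrite("pics/t7.png",np.clip(cv2.resize(p["frame"][80:290,200:540],None,fx=2.3,fy=2.3)[:,:,::-1]*1.6,0,255).astype(np.uint8))
E
```

```text
t: 39.58
eef_pos: [0.3503, -0.6008, 0.2141]
ee_rot: [0.67, 1.571, 2.384]
force: [1.2, 0.7, 0.8]
width: 0.051
t: 39.83
eef_pos: [0.3505, -0.5997, 0.2139]
ee_rot: [0.399, 1.57, 2.113]
force: [0.1, 0.3, 0.4]
width: 0.0511
t 39.83 tcp [ 350.5 -599.7  213.9] jaw 8.2 xax [-0.     0.001 -1.   ] w 51.1 F [0.1 0.3 0.4] q6 0.91
0.69 hinge_stile c 468 18 size 240 45 longax -81.2 px [317. 241.] h 20 mean [468.  17.]
0.62 hinge_stile c 208 -353 size 148 48 longax -36.2 px [478. 357.] h 20 mean [ 209. -355.]
0.95 lock_stile c 626 40 size 239 44 longax -82.0 px [309. 174.] h 20 mean [627.  39.]
0.89 bottom_rail c 560 -62 size 102 57 longax 8.7 px [351. 202.] h 20 mean [560. -63.]
0.95 middle_rail c 548 29 size 101 25 longax 7.8 px [313. 207.] h 20 mean [548.  29.]
0.66 top_rail c 533 126 size 102 44 longax 5.9 px [271. 212.] h 21 mean [534. 128.]
0.77 dowel_box c 612 -313 size 100 70 longax 74.5 px [460. 181.] h 12 mean [ 612. -313.]
0.69 folding_rule c 522 -436 size 235 38 longax -7.7 px [511. 222.] h 16 mean [ 520. -437.]
0.71 try_square c 628 41 size 244 49 longax -81.7 px [308. 174.] h 20 mean [628.  41.]
0.62 try_square c 740 -3 size 179 118 longax 78.7 px [321. 118.] h 4 mean [766.  14.]
```

View pics/t7.png

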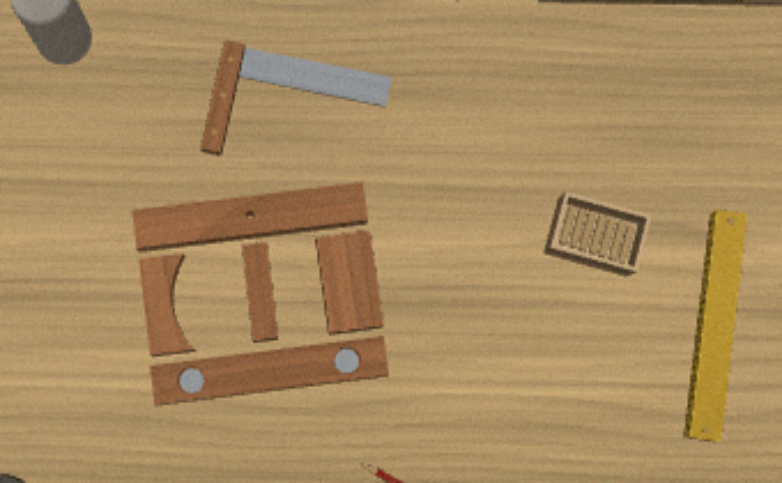

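```bash
python3 -c "from station import arm;print(arm.job_done())"
```

```text
the job is handed in; nothing more can be done
None
```

I laid out the door beside the hinge stile with all four loose parts in place and handed it in at about 40 s. The arm was clear of everything. The hand-in gave no verdict.

These are the last top-camera measurements in the hinge stile's frame, good to about 2–3 mm:

| Part | x (mm) | y (mm) | Angle off true |
|---|---|---|---|
| Lock stile | about 161 | 0 | under 1° |
| Bottom rail | about 80 | -92 | under 1° |
| Middle rail | about 81 | 0 | under 1° |
| Top rail, arch inward | about 80 | +107 | about 2° |

- **Gaps:** they come out at roughly 10–11 mm at every rail end, within tolerance.
- **Things to leave alone:** the hinge stile, dowel box, folding rule and try square all measured within about 4 mm of where they started. The purple look-alike was left alone.
- **Middle rail pick-up:** I lifted before the jaws had fully closed, so the rail sat about 9 mm low in the grip. I lowered it by feel, which pressed it on the bench with about 35 N. It then measured flat and in position.
- **Disagreements in the checks:**
  - In the last look the network also labelled the lock stile as "try_square". I discounted that because the picture shows the square unmoved.
  - The top rail's angle read 5.9–7.3° between views, against a target of 8.2°. Both readings are within the limit.

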